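# Reunite a connecting rod with its own cap and index the lock bar

### The job

The caps of two motorcycle connecting rods have got mixed up: find the one whose tongue and groove fit the rod clamped in the blue jig and slide it along the bench, without lifting it, into the jig and fully home against that rod. Then pull the red index knob up, slide the lock bar one notch across behind the cap and let the knob drop back in, so that the cap is locked in place. Leave the piston and the spare rod where they lie.

Things in the scene. Friction and masses are not known exactly. Their poses are not given: they have to be found in the camera images.
- rod_joint (a point): Steel rod (one punch dot) clamped flat in the blue jig: point at bench height in the plane of its joint faces, on the bore axis. +x runs along the rod away from the jig's mouth, +y to the side of the parked lock bar, z up. Rod 24 mm thick, 66 wide, half bore radius 16. A cap is home when its origin is here and its axes are parallel to these.
- rod_tongue (a point): Root of the round-nosed tongue (8 wide, jutting 6 towards -x, full height) on the rod's +y joint face, at y = +25 from rod_joint, same axes.
- rod_groove (a point): Mouth of the groove (11 wide, 8 deep, full height) in the rod's -y joint face, at y = -25 from rod_joint, same axes. A bench grinder, about 270 high, stands on this side some 80 to 100 from the jig's centre line, its left rest and shield reaching forward beside the caps: come from above and keep the hand on the axis or the +y side.
- mouth (a point): Centre of the channel's mouth, 90 before rod_joint (along -x), at bench height, same axes. The channel's floor is the bench; it narrows from 92 wide here to 69 (guide walls 22 high, y = +-34.5) for x from -35 to 16 of rod_joint. Between, on the +y side, lie the lock bar and its guides (from y = 35 outwards, up to 24 high).
- cap_1: Loose steel cap, one punch dot, 66 wide (y), 24 thick, 0.3 kg. Origin: underside, joint plane, bore axis; +x points out of the joint faces. +y face: groove 11 wide, 8 deep at y = 25; -y face: tongue 8 wide, jutting 6, at y = -25. Flat ends at y = +-33 (x -25 to 0), shoulders' backs at x = -27, flat crown pad (y -20 to 20) at x = -33 good to push on; mass centre x = -17.
- cap_2: The other loose steel cap: size, origin and axes as cap_1, two punch dots, but a tongue (8 wide, jutting 6) on both joint faces and no groove. It belongs to the spare rod. It may be nudged aside.
- knob_grip (a point): Middle of the red round index knob (diameter 22, from 10 below to 8 above this point), 46 over the bench when down. Under it: brass bushing, diameter 18, up to 33 over the bench; lock bar's top at 24. It travels with the bar. Axes as rod_joint.
- index_knob (a joint): Lift of the index knob in m: 0 down in its hole, 0.012 fully up; spring about 4 N when down, 6.5 N at 0.010. The pin clears the holes above 0.007. Holes are 2 mm wider than the pin; let go between holes it rides at about 0.007 and drops in when the bar brings it over the next hole.
- lock_bar (a joint): Travel of the lock bar in m along rod_joint's -y, across the channel behind the cap's pad. 0 = parked notch at the start (nose at y = 37), 0.045 = next notch (nose at y = -8). Friction 1 N. Its face stands 1.5 behind a cap that is home; the nose has a lead of 6 over 14 that draws in a cap a few mm proud; a cap that does not fit blocks it.
- spare_rod: Bystander: loose steel rod without its cap, a groove in each joint face, two punch dots, about 121 x 66 x 24, flat on the right side of the bench. Origin: underside, joint plane, bore axis; it runs along its +x.
- piston: Bystander: loose aluminium piston, diameter 67, 58 high, standing on its crown behind and to the left of the jig. Origin: centre of the underside.

How it is judged:
By the outcome, as a careful person would: the job done as asked, in the order asked, and still so for the second after the job is handed in, with the robot touching nothing.
It also fails if it takes over 64 s, if anything falls off the work surface, if the arm or the gripper's body presses on something with over 40 N, if the wrist force passes 120 N, or if a joint passes its speed limit or range.

### The arm

A 7-joint arm with a two-finger parallel gripper is mounted at the origin on a cart in front of the work surface, level with it; the furniture and walls round the work are solid. World frame = base frame: x ahead of the robot, y to its left, z up, the work surface at z = 0. Lengths are in m, angles in rad, forces in N, time in s.
With the tool pointing down it reaches from about 0.425 to 0.875 m from the base axis. Payload 4.7 kg.
Tool frame: the origin (TCP) lies between the finger pads; the fingertips stand 8 mm ahead of it and the grasp point (between the pads) lies 11 mm behind it; z points along the fingers, y is the direction in which the jaws open and shut (so a half turn about z gives the same grasp; the last joint's range is limited). The gripper opens to 87 mm and grips with 3 to 60 N. Pads are 19 mm wide; open, the fingers measure 117 mm over their backs; the gripper's body (75 mm by 190 mm) begins 51 mm behind the grasp point.
Start: joints at [-1.24, 0.321, -0.07, 1.45, 0.023, 1.371, -0.057], TCP at [0.203, 0.618, 0.231] pointing down, gripper open.
Joint ranges: [-2.86, 2.86], [-0.3, 2.09], [-1.38, 1.24], [0.06, 2.45], [-1.56, 4.7], [0.09, 2.05], [-2.69, 2.69]. Speed limits (rad/s): [2.57, 2.57, 3.14, 3.14, 3.14, 3.14, 3.14].

### API

Orientations are given as a rotation vector (axis times angle).
In Python, from bench import ctrl, optics, ticket gives the robot as it stands.
- The arm moves only by the tool play_rows, never from a script. Its argument "motion" is a list of rows, each a list of 5 numbers: the closure, from 0 (fully open) to 1 (shut), then the shift along the tool's x, y, z in cm, then the turn about the tool's z in rad. In form: [[jaw, tx, ty, tz, spin], ...]. A call has 1 to 20 rows; each row shifts and turns the commanded pose from where the row before left it, along the tool's axes as they then stand; what a row does not reach is not made up. A row lasts 1/8 s, in which the tool goes at most 62.5 mm and 10.7 degrees, less where a joint would pass 70% of its speed; a pose out of reach is approached as far as the arm can. A call is refused whole if a number of a shift passes 6.25 or a number of a turn 0.188, either way. A call with a gripper value outside its range is refused whole. The fingers move at their own pace and stop on an object; "force" is the grip in N (left out, the last holds). Time passes only in rows, so rows that do not move let the fingers close. It gives the time, the measured TCP pose, the force and the opening at its end, in the units of the state.
- ctrl.get_state(): the state, without advancing time (a new reading comes with each control period).
- optics.get_image(name): name is "scene" or "top"; returns the picture (420x560x3 uint8, red, green, blue); there is no depth.
- optics.calibration(name): a dict with "K" (3x3 intrinsics, pixels), "pose" (4x4, takes a point from camera to world coordinates). Camera axes: x right, y down, z forward; pixel columns grow to the right and rows downward; lengths in m; the calibration is good to about 2 mm. A picture is of the moment at which its call begins. calibration takes no time and is no camera call.
- ticket.close_job(): hands the job in, once; it reports no verdict.
The state is a dict: "time": time; "joint_positions": joint angles; "qd": joint speeds; "joint_torque": joint torques, N m; "position": TCP position; "tool_rot": TCP orientation; "ft_force": force on the tool from outside, world axes, zero at the start; "torque": the same for the moment, N m; "grip_width": opening from 0.0 (shut) to 1.0 (fully open).
Only numpy, scipy, OpenCV 4.12 (cv2) and the standard library are available. Lean on these libraries where they do the work, as an engineer would, in place of code of your own. Each camera call takes 0.05 s, during which the arm holds its last target.

## Working session

There is one attempt and no reset: what is moved stays moved. The work goes in short steps, Python scripts to look and compute and a tool call to move; the robot and the scene stay as the last step left them, time stands still between calls to the robot, and variables do not carry over. Pictures are saved under pics/ and viewed, and the job is handed in when it is done.

Besides the shell and the picture viewer there is one more tool, called after "Call:" as name(argument=value, ...), one argument or row to a line, values as JSON. play_rows: Moves the arm, as the interface text tells. Its arguments: {"type":"object","properties":{"motion":{"type":"array"},"force":{"type":"number"}},"required":["motion"]}

```bash
mkdir -p pics; ls
python3 - <<'E'
from bench import ctrl, optics
import cv2
s=ctrl.get_state(); print(s)
for n in("scene","top"):
    im=optics.get_image(n); cv2.imwrite(f"pics/{n}0.png",im[:,:,::-1]); c=optics.calibration(n); print(c)
E
```

```text
pics
{'time': 0.0, 'joint_positions': array([-1.23989784,  0.32184296, -0.07011775,  1.45169211,  0.0225939 ,
        1.3707923 , -0.05691969]), 'qd': array([ 0.00092216,  0.0001538 , -0.00242599, -0.00168872, -0.00160077,
       -0.00026499,  0.00085595]), 'joint_torque': array([-5.37128126e-04, -4.91282344e+01, -4.04102392e-01, -3.12535536e+01,
       -6.37565064e-02,  4.35763830e-02,  1.84482592e-04]), 'position': array([0.20234697, 0.61712654, 0.22944021]), 'tool_rot': array([-4.95447611e-01, -3.10204947e+00,  3.03770393e-03]), 'ft_force': array([-0.08812318,  0.88406285, -0.58222877]), 'torque': array([ 0.02623823, -0.00448754, -0.03928077]), 'grip_width': 1.0015266812091645}
{'K': array([[463.48796276,   0.        , 275.05856714],
       [  0.        , 463.48796276, 217.71616047],
       [  0.        ,   0.        ,   1.        ]]), 'pose': array([[-0.99937395,  0.03367325, -0.01085469,  0.55845884],
       [ 0.03126513,  0.69696165, -0.71642652,  0.84990304],
       [-0.0165591 , -0.71631737, -0.69757811,  0.88449715],
       [ 0.        ,  0.        ,  0.        ,  1.        ]])}
{'K': array([[386.10567193,   0.        , 283.67718083],
       [  0.        , 386.10567193, 217.77170871],
       [  0.        ,   0.        ,   1.        ]]), 'pose': array([[ 1.46449720e-02, -9.67003250e-01,  2.54342758e-01,
         3.36699834e-01],
       [-9.99886914e-01, -1.50327337e-02,  4.19172630e-04,
         4.52091472e-02],
       [ 3.41812566e-03, -2.54320135e-01, -9.67114050e-01,
         1.00514811e+00],
       [ 0.00000000e+00,  0.00000000e+00,  0.00000000e+00,
         1.00000000e+00]])}
```

View pics/scene0.png

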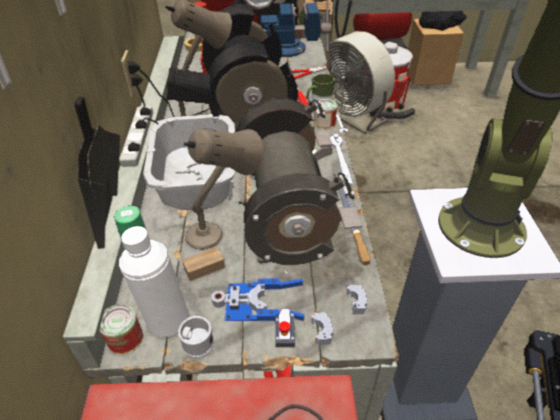

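View pics/top0.png

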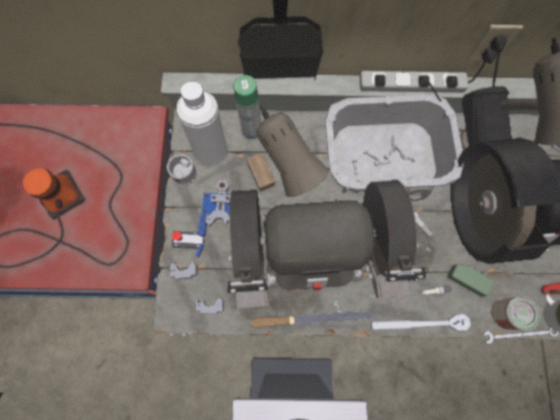

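Run:
```python
import cv2
a=cv2.imread("pics/scene0.png")[265:365,170:380]; cv2.imwrite("pics/sc1.png",cv2.resize(a,None,fx=3.8,fy=3.8,interpolation=cv2.INTER_CUBIC))
a=cv2.imread("pics/top0.png")[145:325,155:275]; cv2.imwrite("pics/tc1.png",cv2.resize(a,None,fx=3.3,fy=3.3,interpolation=cv2.INTER_CUBIC))
```

```text
(no output)
```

View pics/sc1.png

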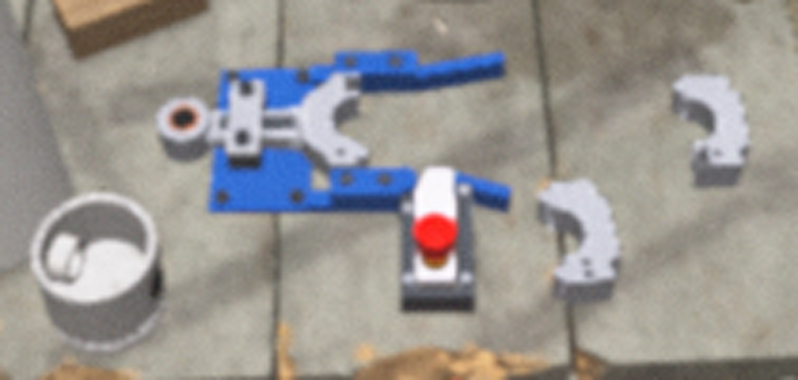

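View pics/tc1.png

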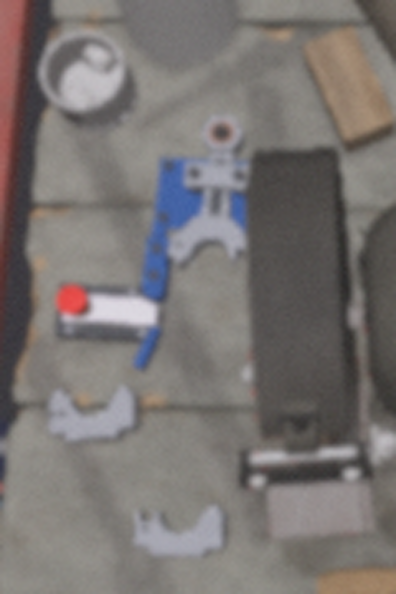

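```bash
cat > h.py <<'E'
from bench import ctrl, optics, ticket
import numpy as np, cv2
from scipy.spatial.transform import Rotation as R
def avg(n,k=6): return np.mean([optics.get_image(n).astype(float) for _ in range(k)],0).astype(np.uint8)[:,:,::-1].copy()
def crop(im,x0,y0,x1,y1,f,name):
    cv2.imwrite(name,cv2.resize(im[y0:y1,x0:x1],None,fx=f,fy=f,interpolation=cv2.INTER_LANCZOS4))
def p2w(n,u,v,z):
    c=optics.calibration(n); d=c["pose"][:3,:3]@np.linalg.inv(c["K"])@[u,v,1]; o=c["pose"][:3,3]
    return o+d*(z-o[2])/d[2]
def w2p(n,P):
    c=optics.calibration(n); T=c["pose"]; q=c["K"]@(T[:3,:3].T@(np.asarray(P,float)-T[:3,3])); return q[:2]/q[2]
E
python3 - <<'E'
from h import *
s=avg("scene"); t=avg("top"); cv2.imwrite("pics/sA.png",s); cv2.imwrite("pics/tA.png",t)
crop(s,305,280,375,345,11,"pics/s_caps.png")
crop(s,215,270,310,350,8,"pics/s_jig.png")
crop(t,160,180,240,255,8,"pics/t_jig.png")
crop(t,162,255,232,320,9,"pics/t_caps.png")
E
```

```text
(no output)
```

View pics/s_caps.png

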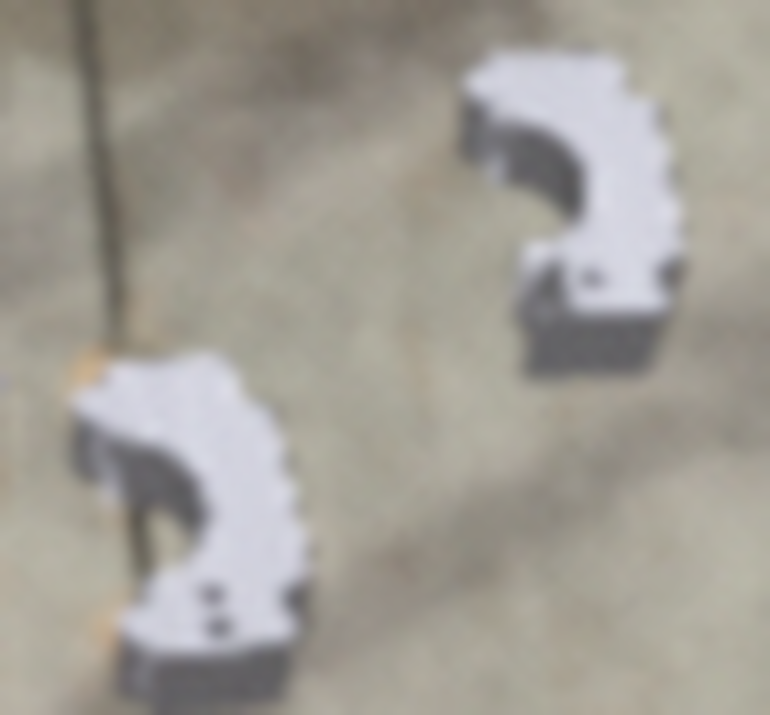

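View pics/s_jig.png

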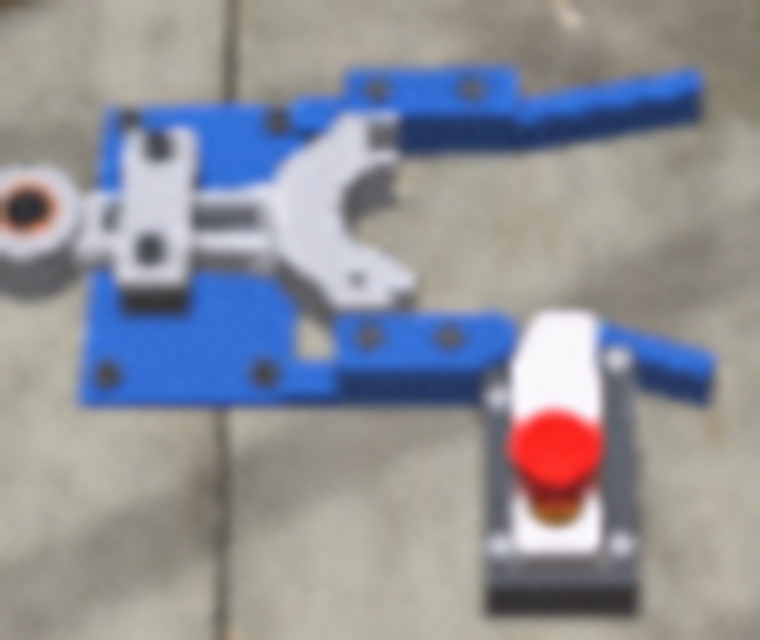

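View pics/t_jig.png

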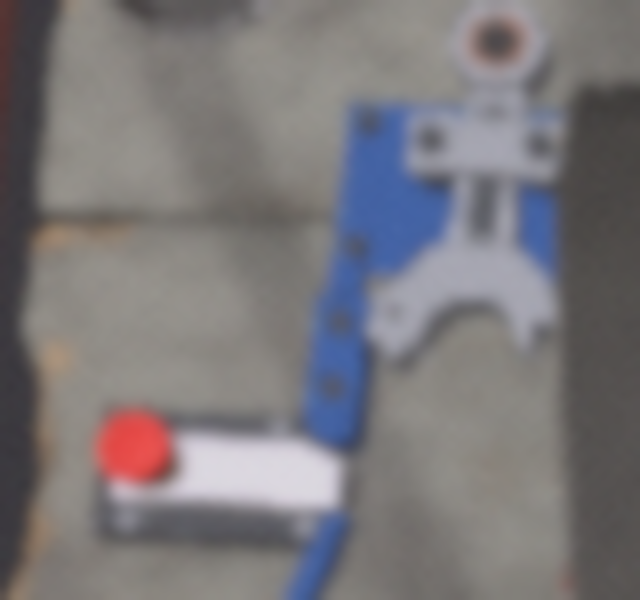

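View pics/t_caps.png

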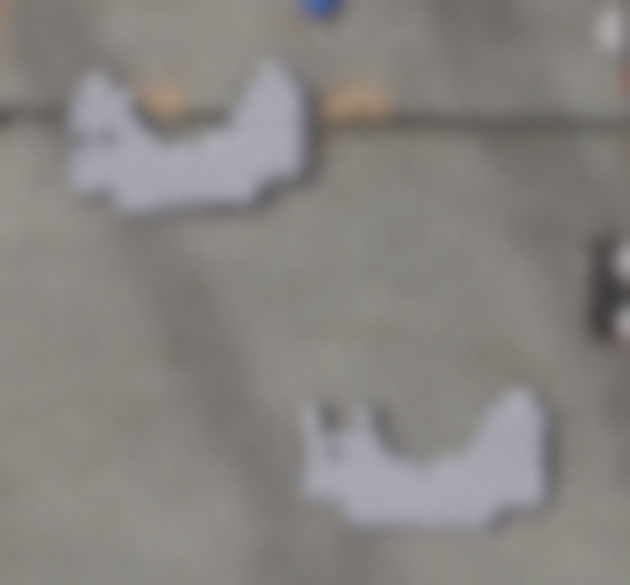

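```bash
cat > fit.py <<'E'
from h import *
from scipy.optimize import least_squares
def fit(obs,p0=(0.5,0.2,0)):
    # obs: (cam,u,v,[x,y,z mm])
    def f(p):
        c,s=np.cos(p[2]),np.sin(p[2]); r=[]
        for n,u,v,q in obs:
            x,y,z=np.array(q)/1e3
            r+=list(w2p(n,[p[0]+c*x-s*y,p[1]+s*x+c*y,z])-[u,v])
        return np.array(r)
    s=least_squares(f,p0,loss='soft_l1'); return s.x,f(s.x).reshape(-1,2)
def T(x,y): return 162+x/9-.45,255+y/9-.45
def S(x,y): return 305+x/11-.45,280+y/11-.45
def TJ(x,y): return 160+x/8-.45,180+y/8-.45
def SJ(x,y): return 215+x/8-.45,270+y/8-.45
E
cat > run1.py <<'E'
from fit import *
cap1=[("top",*T(350,524),[-33,20,24]),("top",*T(492,523),[-33,-20,24]),("top",*T(303,497),[-27,33,24]),("top",*T(546,505),[-27,-33,24]),
("top",*T(523,386),[6,-25,24]),("top",*T(310,403),[0,31.7,24]),
("scene",*S(668,308),[-26,33,24]),("scene",*S(570,313),[0,33,24]),("scene",*S(465,85),[6,-25,24]),("scene",*S(625,55),[-26,-33,24])]
cap2=[("top",*T(122,212),[-33,20,24]),("top",*T(255,205),[-33,-20,24]),("top",*T(70,190),[-27,33,24]),("top",*T(303,178),[-27,-33,24]),
("top",*T(95,70),[6,25,24]),("top",*T(270,62),[6,-25,24]),
("scene",*S(72,395),[6,-25,24]),("scene",*S(122,630),[6,25,24]),("scene",*S(295,645),[-26,33,24])]
rod=[("top",*TJ(398,363),[-6,25,24]),("top",*TJ(368,330),[0,33,24]),
("scene",*SJ(412,287),[-6,25,24]),("scene",*SJ(400,120),[0,-30,24]),("scene",*SJ(395,152),[0,-19,24])]
for nm,o in (("cap1",cap1),("cap2",cap2),("rod",rod)):
    p,r=fit(o); print(nm,p.round(4),"\n",r.round(1).tolist())
print("walls z22")
for u,v in [(405,115),(515,120),(340,315),(505,314)]: print(p2w("scene",*SJ(u,v),.022).round(4))
print("knob top z54", p2w("scene",*SJ(555,440),.054).round(4), p2w("top",*TJ(136,446),.054).round(4))
print("bar nose", p2w("top",*TJ(343,480),.024).round(4))
E
python3 run1.py
```

```text
cap1 [0.3813 0.228  0.0034] 
 [[-0.2, 0.5], [0.2, 0.8], [-0.1, 0.9], [-0.4, 0.3], [-0.4, -0.1], [0.4, 0.2], [-0.2, 0.2], [-3.0, 0.2], [-0.0, -0.1], [-1.2, -0.7]]
cap2 [0.4677 0.3023 0.0862] 
 [[-0.9, 0.0], [0.2, -0.3], [-0.3, 0.4], [0.0, -0.1], [0.1, 0.5], [0.4, 0.0], [0.1, 0.8], [-0.3, -0.5], [-0.3, -0.3]]
rod [ 0.5787  0.2172 -0.0679] 
 [[-1.0, -0.8], [-0.0, 0.9], [-0.2, -1.0], [-0.1, 0.1], [0.3, -0.1]]
walls z22
[0.5749 0.1838 0.022 ]
[0.543 0.187 0.022]
[0.5941 0.2524 0.022 ]
[0.5483 0.254  0.022 ]
knob top z54 [0.5371 0.3156 0.054 ] [0.5371 0.3143 0.054 ]
bar nose [0.5332 0.255  0.024 ]
```

```bash
cat > ov.py <<'E'
from fit import *
def tr(p,q):
    c,s=np.cos(p[2]),np.sin(p[2]); q=np.asarray(q,float)/1e3
    return np.c_[p[0]+c*q[:,0]-s*q[:,1],p[1]+s*q[:,0]+c*q[:,1],q[:,2]]
def draw(img,n,box,f,polys):
    x0,y0,x1,y1=box
    o=cv2.resize(img[y0:y1,x0:x1],None,fx=f,fy=f,interpolation=cv2.INTER_CUBIC)
    for p,q,col in polys:
        w=tr(p,q); px=np.array([w2p(n,a) for a in w]); px=((px-[x0,y0]+.5)*f).round().astype(int)
        cv2.polylines(o,[px.reshape(-1,1,2)],False,col,1)
    return o
def cap(g=True):
    z=24
    L=[[-25,33,z],[-27,33,z],[-27,20,z],[-33,20,z],[-33,-20,z],[-27,-20,z],[-27,-33,z],[0,-33,z],[0,-29,z],[6,-27,z],[6,-23,z],[0,-21,z],[0,-16,z],[-16,0,z],[0,16,z]]
    L+= [[0,19.5,z],[-8,19.5,z],[-8,30.5,z],[0,30.5,z],[0,33,z]] if g else [[0,21,z],[6,23,z],[6,27,z],[0,29,z],[0,33,z]]
    return L+[L[0]]
z=24
ROD=[[0,33,z],[0,29,z],[-6,27,z],[-6,23,z],[0,21,z],[0,16,z],[16,0,z],[0,-16,z],[0,-19.5,z],[8,-19.5,z],[8,-30.5,z],[0,-30.5,z],[0,-33,z]]
W1=[[16,34.5,22],[-35,34.5,22]]; W2=[[16,-34.5,22],[-35,-34.5,22],[-90,-46,22]]
AX=[[-60,0,24],[130,0,24]]; W3=[[-90,46,22],[-60,40,22]]
E
cat > run2.py <<'E'
from ov import *
import sys
rod=[float(a) for a in sys.argv[1:4]]
s=cv2.imread("pics/sA.png");t=cv2.imread("pics/tA.png")
G=(0,255,0)
P=[(rod,q,G) for q in (ROD,W1,W2,W3,AX)]
cv2.imwrite("pics/ovs%s.png"%sys.argv[4],draw(s,"scene",(195,270,310,350),6,P))
cv2.imwrite("pics/ovt%s.png"%sys.argv[4],draw(t,"top",(160,180,240,255),8,P))
E
python3 run2.py .5787 .2172 -.068 a
python3 - <<'E'
from fit import *
print(p2w("top",*TJ(494,42),.024),p2w("scene",*SJ(27,210),.024))
E
```

```text
[0.68370351 0.21452276 0.024     ] [0.68287103 0.21433243 0.024     ]
```

View pics/ovsa.png

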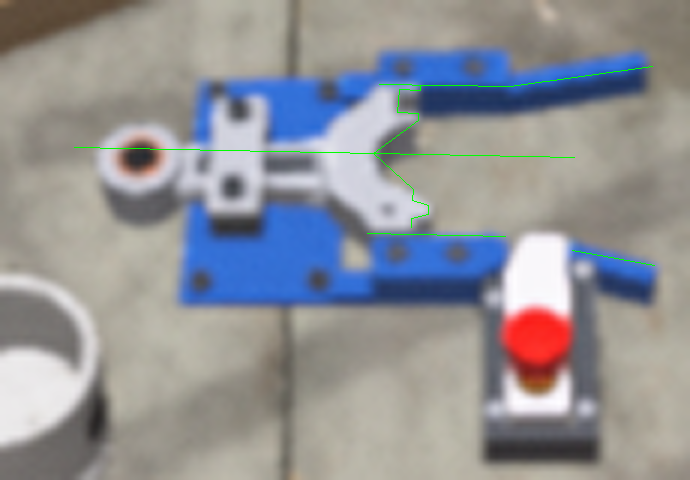

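View pics/ovta.png

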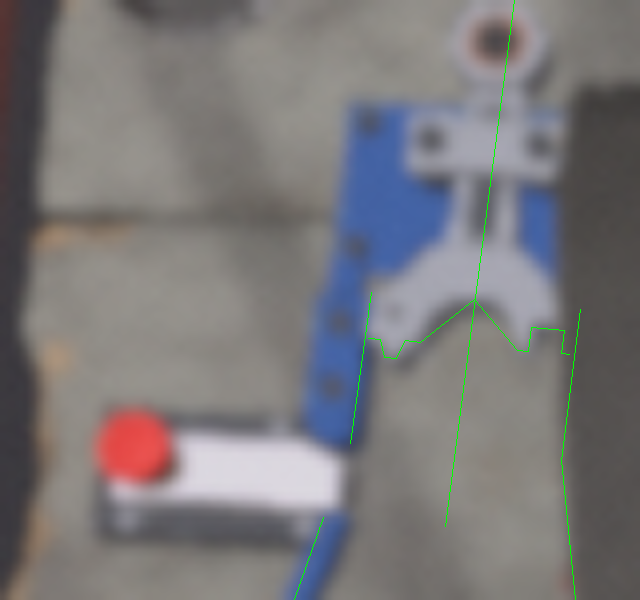

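Run:
```python
from ov import *
def s6(x,y): return 195+x/6-.5,270+y/6-.5
def pr(l,a): print(l,a.round(4))
pr("wing -y",p2w("scene",*s6(646,68),.022)); pr("wing +y",p2w("scene",*s6(656,265),.022))
a=p2w("scene",*s6(384,269),.022);b=p2w("scene",*s6(372,240),.022); pr("wall ends +y",a);pr("",b)
pr("wall -y far",p2w("scene",*s6(381,84),.022))
a=p2w("scene",*s6(182,304),0);b=p2w("scene",*s6(484,303),0);print("plate outer",a,b,(b-a)[1]/(b-a)[0])
a=p2w("top",*TJ(350,105),.006);b=p2w("top",*TJ(342,240),.006);print("plate top",a,b,(b-a)[1]/(b-a)[0])
# lock guide block edges, perpendicular
a=p2w("scene",*s6(490,300),.012);b=p2w("scene",*s6(485,460),.0);print("blk",a,b)
a=p2w("top",*TJ(168,436),.024);b=p2w("top",*TJ(318,443),.024);print("bar far edge",a,b,(b-a)[0]/(b-a)[1])
a=p2w("top",*TJ(112,498),.024);b=p2w("top",*TJ(340,508),.024);print("bar near edge",a,b,(b-a)[0]/(b-a)[1])
```

```text
wing -y [0.4883 0.1785 0.022 ]
wing +y [0.4913 0.2692 0.022 ]
wall ends +y [0.5909 0.2667 0.022 ]
 [0.5953 0.2538 0.022 ]
wall -y far [0.5916 0.1818 0.022 ]
plate outer [0.66707336 0.26402541 0.        ] [0.55467894 0.26833098 0.        ] -0.03830766145524776
plate top [0.6666514  0.26529683 0.006     ] [0.61892187 0.26475937 0.006     ] 0.011260564752728854
blk [0.55248941 0.27502814 0.012     ] [0.55637126 0.33342954 0.        ]
bar far edge [0.54687581 0.31271412 0.024     ] [0.54530447 0.26391292 0.024     ] 0.03219885916766517
bar near edge [0.52615207 0.32908522 0.024     ] [0.5239995  0.25531672 0.024     ] 0.02918001123902599
```

Call:
play_rows(
  motion=[
    [0, 0, 0, 0, 0.179],
    [0, 0, 0, 0, 0.179],
    [0, 0, 0, 0, 0.179],
    [0, 0, 0, 0, 0.179],
    [0, 0, 0, 0, 0.179],
    [0, 0, 0, 0, 0.179],
    [0, 0, 0, 0, 0.179],
    [0, -4.6, 2.07, 0, 0],
    [0, -4.6, 2.07, 0, 0],
    [0, -4.6, 2.07, 0, 0],
    [0, -4.6, 2.07, 0, 0],
    [0, -4.6, 2.07, 0, 0],
    [0, -4.6, 2.07, 0, 0],
    [0, -4.6, 2.07, 0, 0],
    [0, -4.6, 2.07, 0, 0],
    [0, 0, 0, 5, 0],
    [0, 0, 0, 5, 0],
    [0, 0, 0, 0, 0],
  ],
  force=20,
)

```text
time: 2.95
position: [0.3662, 0.2477, 0.1278]
tool_rot: [-2.221, -2.222, 0.011]
ft_force: [0.1, 0.6, 0.8]
grip_width: 0.999
```

Run:
```python
from h import *
s=avg("scene",2); t=avg("top",2)
a=cv2.resize(s[230:370,250:440],None,fx=4,fy=4,interpolation=cv2.INTER_CUBIC); cv2.imwrite("pics/s2.png",a)
cv2.imwrite("pics/t2.png",cv2.resize(t[160:340,140:300],None,fx=3.3,fy=3.3,interpolation=cv2.INTER_CUBIC))
print(ctrl.get_state()["joint_positions"].round(2))
```

```text
[-1.04 -0.05  0.37  2.07  0.02  1.12 -0.67]
```

View pics/s2.png

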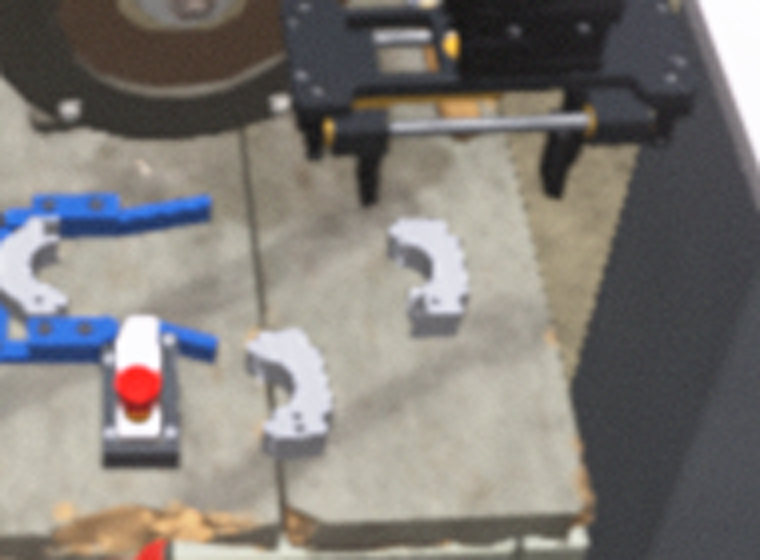

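View pics/t2.png

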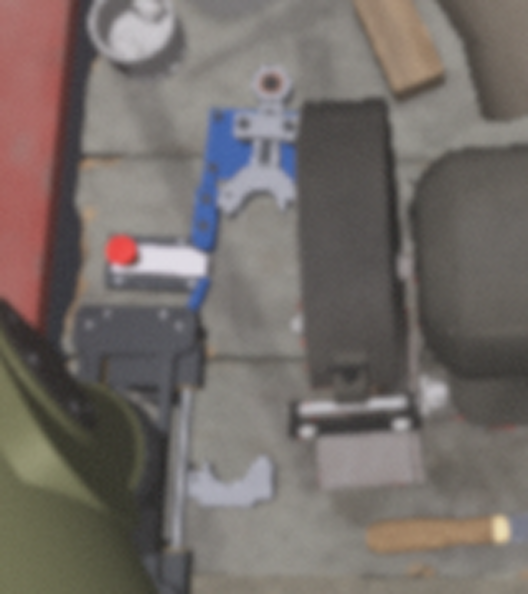

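Run:
```python
from h import *
for dx in (.0435,-.0435,.0585,-.0585): print(w2p("scene",[.3662+dx,.2477+.0095,.120]), (w2p("scene",[.3662+dx,.2477+.0095,.120])-[250,230])*4)
```

```text
[344.03267518 280.27944687] [376.13070071 201.11778747]
[385.92101767 278.80424878] [543.68407066 195.21699511]
[336.80221239 280.53408489] [347.20884956 202.13633957]
[393.13482193 278.55019742] [572.53928771 194.20078968]
```

Call:
play_rows(
  motion=[
    [0, 0.1, 0.1, 3, 0],
    [0, 0.1, 0.1, 3, 0],
    [0, 0, 0, 2.5, 0],
    [0, 0, 0, 2, 0],
    [0, 0, 0, 1, 0],
    [0, 0, 0, 0, 0],
  ],
)

```text
time: 3.9
position: [0.371, 0.2524, 0.0162]
tool_rot: [2.22, 2.223, 0.001]
ft_force: [-0.3, -0.6, 0.4]
grip_width: 0.999
```

Call:
play_rows(
  motion=[
    [0, -0.3, -0.3, 0.4, 0],
    [0.3, 0, 0, 0, 0],
    [0.6, 0, 0, 0, 0],
    [0.8, 0, 0, 0, 0],
    [0.8, 0, 0, 0, 0],
    [0.8, 0, 0, 0, 0],
  ],
  force=20,
)

```text
time: 4.65
position: [0.3675, 0.2489, 0.0116]
tool_rot: [2.22, 2.223, 0.0]
ft_force: [0.5, 0.4, -0.3]
grip_width: 0.512
```

Call:
play_rows(
  motion=[
    [0.8, 0, 0, 0, 0],
    [0.8, 0, 0, 0, 0],
    [0.8, 0, 0, 0, 0],
    [0.8, 0, 0, 0, 0],
  ],
  force=20,
)

```text
time: 5.15
position: [0.3671, 0.2489, 0.0115]
tool_rot: [-2.22, -2.222, 0.001]
ft_force: [-2.6, 0.4, 2.0]
grip_width: 0.378
```

Call:
play_rows(
  motion=[
    [0.8, 0, 0.5, 0, 0],
    [0.8, -0.1, 1, 0, 0],
    [0.8, -0.1, 1.2, 0, 0],
    [0.8, -0.1, 1.2, 0, 0],
    [0.8, -0.1, 1, 0, 0],
    [0.8, 0, 0.5, 0, 0],
    [0.8, 0, 0, 0, 0],
  ],
)

```text
time: 6.02
position: [0.4227, 0.2446, 0.0116]
tool_rot: [2.22, 2.221, 0.002]
ft_force: [1.7, -1.0, -1.0]
grip_width: 0.38
```

Call:
play_rows(
  motion=[
    [0, 0, 0, 0, 0],
    [0, 0, 0, 0, 0],
    [0, 0, 0, 0, 0],
    [0, 0, 0, 0, 0],
    [0, 0, 0, 0, 0],
    [0, 0, 0, 0, 0],
    [0, 0, 0, 0, 0],
  ],
)

```text
time: 6.9
position: [0.4215, 0.2449, 0.0116]
tool_rot: [2.22, 2.223, 0.0]
ft_force: [0.5, -0.2, 0.4]
grip_width: 0.984
```

Run:
```python
from h import *
print(ctrl.get_state()["grip_width"])
s=avg("scene",3); t=avg("top",2)
crop(s,290,260,390,340,8,"pics/s3.png")
crop(t,160,180,280,320,4.2,"pics/t3.png")
```

```text
0.9839621564464477
```

View pics/s3.png

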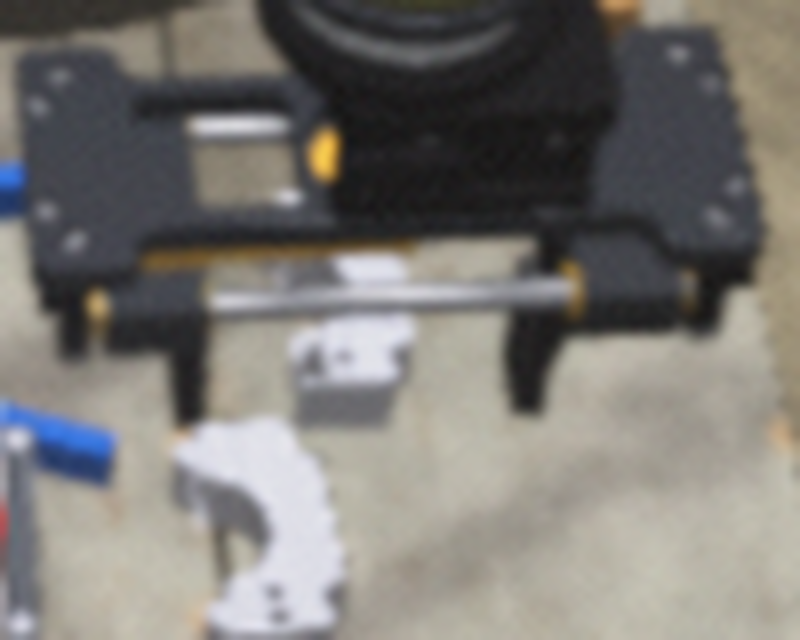

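View pics/t3.png

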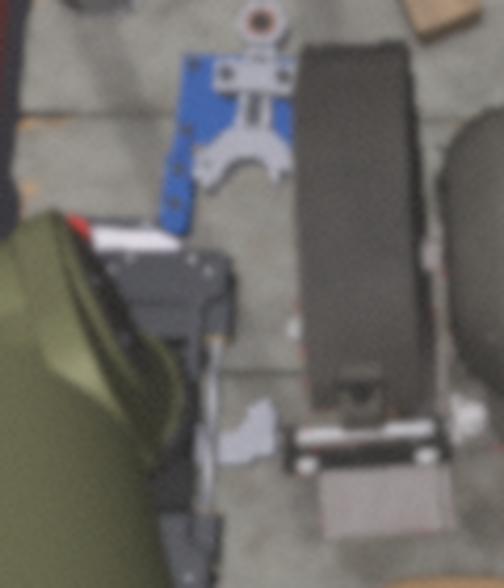

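Run:
```python
from fit import *
t=lambda x,y:(160+x/4.2-.4,180+y/4.2-.4); s=lambda x,y:(290+x/8-.45,260+y/8-.45)
o=[("top",*t(265,399),[6,-25,24]),("top",*t(275,455),[-27,-33,24]),("top",*t(253,464),[-33,-20,24]),("scene",*s(300,382),[0,33,24]),("scene",*s(408,318),[-33,20,24]),("scene",*s(393,384),[-26,33,24])]
p,r=fit(o,(.44,.22,0));print(p.round(4),r.round(1).tolist())
```

```text
[ 0.4386  0.2224 -0.0144] [[0.1, -0.2], [0.0, -0.2], [-0.1, -0.1], [-0.1, -0.3], [0.6, 2.5], [-0.0, -0.8]]
```

Call:
play_rows(
  motion=[
    [0, -0.75, -0.2, 0, 0.01],
    [0, -0.75, -0.2, 0, 0.01],
    [0, -0.75, -0.2, 0, 0.01],
    [0, 0, 0, 0, 0],
    [0.5, 0, 0, 0, 0],
    [0.7, 0, 0, 0, 0],
    [0.9, 0, 0, 0, 0],
    [0.9, 0, 0, 0, 0],
    [0.9, 0, 0, 0, 0],
    [0.9, 0, 0, 0, 0],
    [0.9, 0, 0, 0, 0],
  ],
  force=15,
)

```text
time: 8.52
position: [0.4153, 0.2224, 0.0116]
tool_rot: [-2.253, -2.189, -0.0]
ft_force: [0.1, 0.8, 0.4]
grip_width: 0.288
```

Call:
play_rows(
  motion=[
    [0.9, 0, 0, 0, 0],
    [0.9, 0, 0, 0, 0],
    [0.9, 0, 0, 0, 0],
  ],
  force=25,
)

```text
time: 8.9
position: [0.4151, 0.2224, 0.0116]
tool_rot: [-2.253, -2.189, 0.0]
ft_force: [-0.8, -0.5, 1.5]
grip_width: 0.205
```

Call:
play_rows(
  motion=[
    [0.9, 0, 0.5, 0, 0],
    [0.9, 0, 1, 0, 0],
    [0.9, 0.05, 1.5, 0, 0],
    [0.9, 0.05, 1.5, 0, 0],
    [0.9, 0, 1.3, 0, 0],
    [0.9, 0, 0.8, 0, 0.01],
    [0.9, 0, 0.4, 0, 0],
    [0.9, 0, 0, 0, 0],
  ],
)

```text
time: 9.9
position: [0.486, 0.2212, 0.0116]
tool_rot: [2.264, 2.177, 0.002]
ft_force: [-1.0, -0.3, 1.3]
grip_width: 0.21
```

Run:
```python
from h import *
s=avg("scene",3); t=avg("top",3)
crop(s,210,255,320,335,7,"pics/s4.png")
crop(t,170,180,250,280,6,"pics/t4.png")
```

```text
(no output)
```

View pics/s4.png

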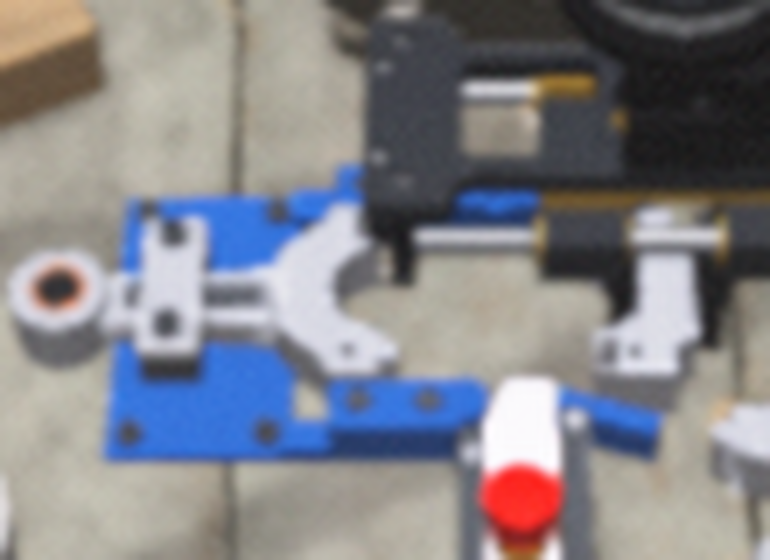

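View pics/t4.png

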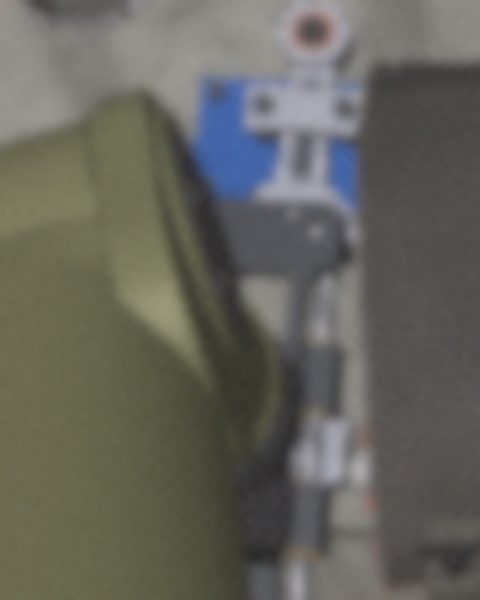

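Run:
```python
from fit import *
s=lambda x,y:(210+x/7-.45,255+y/7-.45)
for x,y,z in [(330,379,.022),(475,379,.022),(560,390,.022),(660,418,.022),(600,374,.024),(685,378,.024),(396,357,.024),(597,352,.024)]: print(p2w("scene",*s(x,y),z).round(4))
```

```text
[0.5949 0.2517 0.022 ]
[0.5489 0.2537 0.022 ]
[0.5222 0.259  0.022 ]
[0.4914 0.2707 0.022 ]
[0.5093 0.2549 0.024 ]
[0.4826 0.2575 0.024 ]
[0.5737 0.2456 0.024 ]
[0.5097 0.2465 0.024 ]
```

Call:
play_rows(
  motion=[
    [0.9, -0.08, 0.5, 0, 0.004],
    [0.9, 0, 1, 0, 0],
    [0.9, 0, 1, 0, 0],
    [0.9, 0, 1, 0, 0],
    [0.9, 0, 1, 0, 0],
    [0.9, 0, 0.5, 0, 0],
    [0.9, 0, 0, 0, 0],
  ],
)

```text
time: 11.08
position: [0.5365, 0.2182, 0.0116]
tool_rot: [2.268, 2.172, 0.002]
ft_force: [0.5, 1.2, 1.5]
grip_width: 0.207
```

Run:
```python
from h import *
s=avg("scene",3)
crop(s,230,265,310,330,9,"pics/s5.png")
```

```text
(no output)
```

View pics/s5.png

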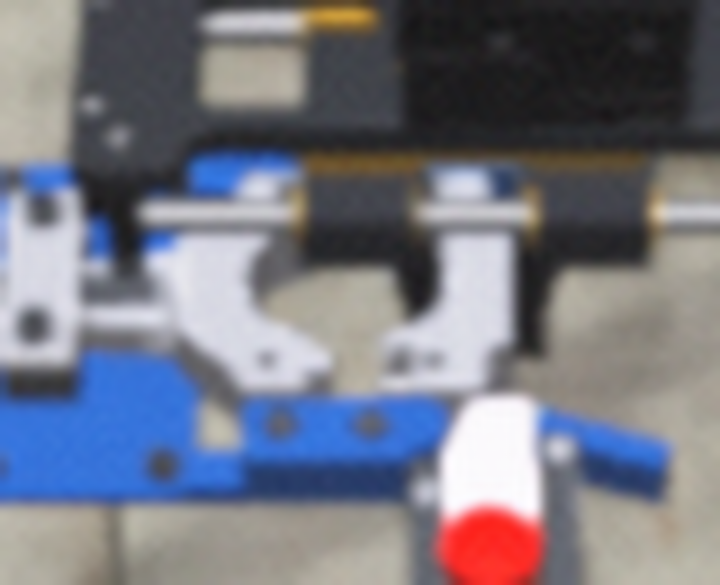

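Call:
play_rows(
  motion=[
    [0.9, 0, 0.4, 0, 0],
    [0.9, 0, 0.4, 0, 0],
    [0.9, 0, 0.2, 0, 0],
    [0.9, 0, 0, 0, 0],
  ],
)

```text
time: 11.72
position: [0.5451, 0.2182, 0.0116]
tool_rot: [-2.268, -2.173, -0.0]
ft_force: [-2.6, 0.2, 4.1]
grip_width: 0.209
```

Call:
play_rows(
  motion=[
    [0.9, 0, 0.2, 0, 0],
    [0.9, 0, 0.2, 0, 0],
    [0.9, 0, 0.1, 0, 0],
    [0.9, 0, 0, 0, 0],
  ],
)

```text
time: 12.22
position: [0.5503, 0.2179, 0.0116]
tool_rot: [-2.269, -2.173, -0.0]
ft_force: [-2.5, 0.4, 4.5]
grip_width: 0.212
```

Call:
play_rows(
  motion=[
    [0.9, 0, 0.1, 0, 0],
    [0.9, 0, 0.1, 0, 0],
    [0.9, 0, 0, 0, 0],
  ],
)

```text
time: 12.6
position: [0.5522, 0.2178, 0.0116]
tool_rot: [-2.269, -2.173, -0.0]
ft_force: [-4.2, 0.6, 4.4]
grip_width: 0.206
```

Call:
play_rows(
  motion=[
    [0.9, 0, 0.1, 0, 0],
    [0.9, 0, 0.1, 0, 0],
    [0.9, 0, 0, 0, 0],
  ],
)

```text
time: 12.98
position: [0.5543, 0.2176, 0.0116]
tool_rot: [2.269, 2.173, 0.0]
ft_force: [-4.0, 0.8, 5.6]
grip_width: 0.209
```

Call:
play_rows(
  motion=[
    [0.9, 0, 0.1, 0, 0],
    [0.9, 0, 0, 0, 0],
  ],
)

```text
time: 13.22
position: [0.5545, 0.2176, 0.0116]
tool_rot: [-2.268, -2.173, 0.002]
ft_force: [-5.2, 0.8, 7.7]
grip_width: 0.205
```

Run:
```python
from h import *
s=avg("scene",3)
crop(s,230,265,310,330,9,"pics/s6.png")
```

View pics/s6.png

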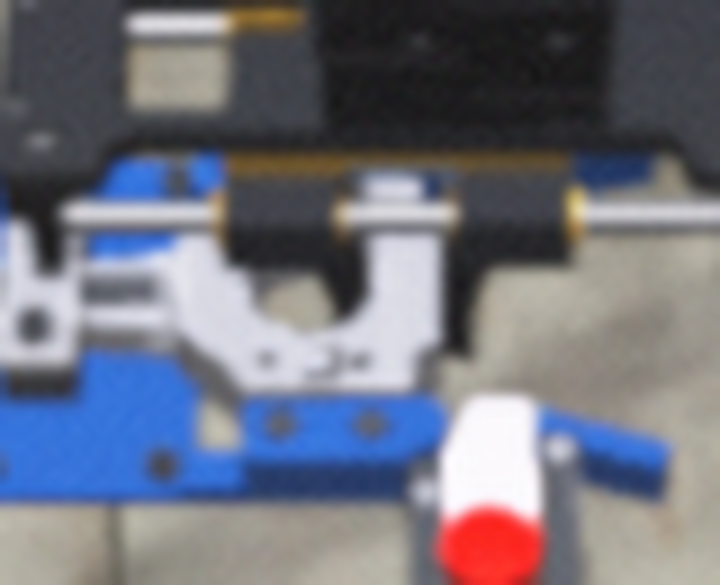

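Call:
play_rows(
  motion=[
    [0.9, 0, 0.1, 0, 0],
    [0.9, 0, 0.1, 0, 0],
    [0.9, 0, 0, 0, 0],
  ],
)

```text
time: 13.75
position: [0.5547, 0.2176, 0.0116]
tool_rot: [-2.265, -2.172, 0.006]
ft_force: [-10.4, -0.2, 11.2]
grip_width: 0.205
```

Call:
play_rows(
  motion=[
    [0.9, 0, 0.15, 0, 0],
    [0.9, 0, 0, 0, 0],
    [0.9, 0, 0, 0, 0],
  ],
)

```text
time: 14.12
position: [0.5548, 0.2175, 0.0115]
tool_rot: [-2.264, -2.171, 0.01]
ft_force: [-13.3, -1.7, 15.0]
grip_width: 0.21
```

Run:
```python
from h import *
s=avg("scene",6)
crop(s,245,280,290,315,17,"pics/s7.png")
```

```text
(no output)
```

View pics/s7.png

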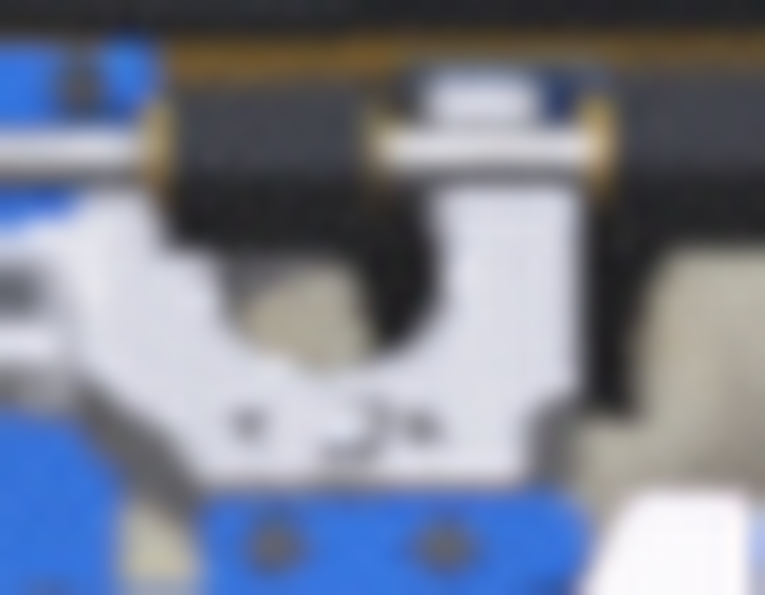

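Call:
play_rows(
  motion=[
    [0.9, 0, -0.2, 0, 0],
    [0.9, 0, -0.12, 0, 0],
    [0.9, 0, 0, 0, 0],
  ],
)

```text
time: 14.8
position: [0.5547, 0.2175, 0.0116]
tool_rot: [-2.267, -2.173, 0.002]
ft_force: [-4.3, -0.1, 6.1]
grip_width: 0.205
```

Call:
play_rows(
  motion=[
    [0.68, 0, 0, 0, 0],
    [0.68, 0, 0, 0, 0],
    [0.68, 0, 0, 0, 0],
    [0.68, 0, 0, 0, 0],
  ],
)

```text
time: 15.3
position: [0.5557, 0.2174, 0.0115]
tool_rot: [2.269, 2.173, 0.0]
ft_force: [-0.3, -0.1, 0.3]
grip_width: 0.32
```

Call:
play_rows(
  motion=[
    [0.68, 0, 0, -1, 0],
    [0.68, 0, 0, -2, 0],
    [0.68, 0, 0, -3, 0],
    [0.5, 0, 0, -3, 0],
    [0.4, 2.0, -0.5, 0, 0],
    [0.4, 4.0, -1, 0, 0],
    [0.4, 3.0, -0.6, 0, 0],
    [0.4, 0.6, -0.2, 0, 0],
    [0.4, 0, 0, 0, 0],
  ],
)

```text
time: 16.42
position: [0.5363, 0.3142, 0.1013]
tool_rot: [2.268, 2.174, -0.001]
ft_force: [0.5, -0.3, 0.4]
grip_width: 0.6
```

Run:
```python
from h import *
s=avg("scene",3);t=avg("top",3)
crop(s,220,250,320,340,7,"pics/s8.png")
crop(t,150,180,240,270,6,"pics/t8.png")
```

```text
(no output)
```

View pics/s8.png

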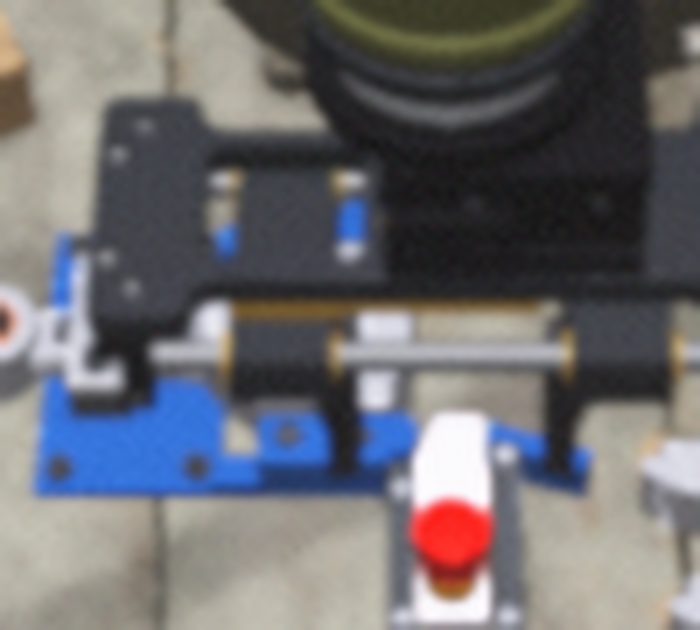

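View pics/t8.png

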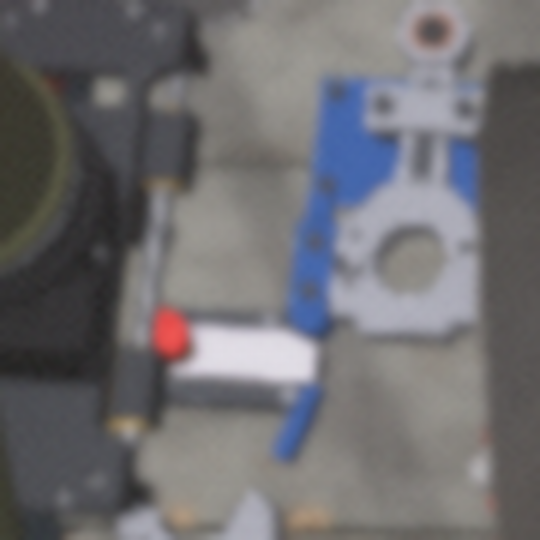

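Call:
play_rows(
  motion=[
    [0.4, 0, 0, 2.5, 0],
    [0.4, 0, 0.1, 2.5, 0],
    [0.4, 0, 0, 1.3, 0],
    [0.4, 0, 0, 0.2, 0],
    [0.4, 0, 0, 0, 0],
  ],
)

```text
time: 17.35
position: [0.5382, 0.3146, 0.0373]
tool_rot: [2.269, 2.173, 0.002]
ft_force: [-0.0, -0.1, 0.8]
grip_width: 0.6
```

Call:
play_rows(
  motion=[
    [0.6, 0, 0, 0, 0],
    [0.8, 0, 0, 0, 0],
    [0.9, 0, 0, 0, 0],
    [0.9, 0, 0, 0, 0],
    [0.9, 0, 0, 0, 0],
    [0.9, 0, 0, 0, 0],
  ],
  force=25,
)

```text
time: 18.1
position: [0.5372, 0.3146, 0.0367]
tool_rot: [-2.268, -2.173, 0.001]
ft_force: [-2.8, -0.4, 3.4]
grip_width: 0.241
```

Call:
play_rows(
  motion=[
    [0.9, 0, 0, -0.3, 0],
    [0.9, 0, 0, -0.3, 0],
    [0.9, 0, 0, -0.3, 0],
    [0.9, 0, 0, -0.15, 0],
    [0.9, 0, 0, 0, 0],
  ],
  force=35,
)

```text
time: 18.73
position: [0.5372, 0.3143, 0.0467]
tool_rot: [-2.268, -2.173, 0.001]
ft_force: [-0.8, 0.7, -7.0]
grip_width: 0.24
```

Call:
play_rows(
  motion=[
    [0.9, -0.4, 0, 0, 0],
    [0.9, -0.7, 0, 0, 0],
    [0.9, -0.7, 0, 0, 0],
    [0.9, -0.7, 0, 0, 0],
    [0.9, -0.5, 0, 0, 0],
    [0.9, 0, 0, 0, 0],
  ],
)

```text
time: 19.48
position: [0.5361, 0.283, 0.0469]
tool_rot: [2.269, 2.172, -0.002]
ft_force: [-2.5, -0.3, -7.4]
grip_width: 0.244
```

Call:
play_rows(
  motion=[
    [0.9, -0.5, 0, 0, 0],
    [0.9, -0.5, 0, 0, 0],
    [0.9, -0.4, 0, 0, 0],
    [0.9, 0, 0, 0, 0],
  ],
)

```text
time: 19.98
position: [0.5357, 0.2695, 0.047]
tool_rot: [2.269, 2.172, -0.001]
ft_force: [-1.9, -0.9, -7.2]
grip_width: 0.24
```

Call:
play_rows(
  motion=[
    [0.9, 0, 0, 0.3, 0],
    [0.9, 0, 0, 0.3, 0],
    [0.9, 0, 0, 0.3, 0],
    [0.9, 0, 0, 0.15, 0],
    [0.9, 0, 0, 0, 0],
    [0.9, 0, 0, 0, 0],
  ],
)

```text
time: 20.72
position: [0.5358, 0.2707, 0.0369]
tool_rot: [-2.268, -2.173, -0.001]
ft_force: [-4.5, -0.5, -2.5]
grip_width: 0.239
```

Call:
play_rows(
  motion=[
    [0.55, 0, 0, 0, 0],
    [0.55, 0, 0, 0, 0],
    [0.55, 0, 0, 0, 0],
    [0.5, 0, 0, -1, 0],
    [0.5, 0, 0, -3, 0],
    [0.5, 0, 0, -4, 0],
    [0.5, 3, -1, -3, 0],
    [0.5, 6, -2, 0, 0],
    [0.5, 6, -2, 0, 0],
    [0.5, 6, -2, 0, 0],
    [0.5, 0, 0, 0, 0],
  ],
)

```text
time: 22.1
position: [0.4706, 0.4887, 0.1467]
tool_rot: [-2.254, -2.183, -0.002]
ft_force: [-0.1, 0.2, -0.4]
grip_width: 0.502
```

Run:
```python
from h import *
s=avg("scene",4);t=avg("top",4); cv2.imwrite("pics/sB.png",s); cv2.imwrite("pics/tB.png",t)
crop(s,225,265,325,345,7.5,"pics/s9.png")
crop(t,150,150,250,280,4.6,"pics/t9.png")
```

```text
(no output)
```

View pics/s9.png

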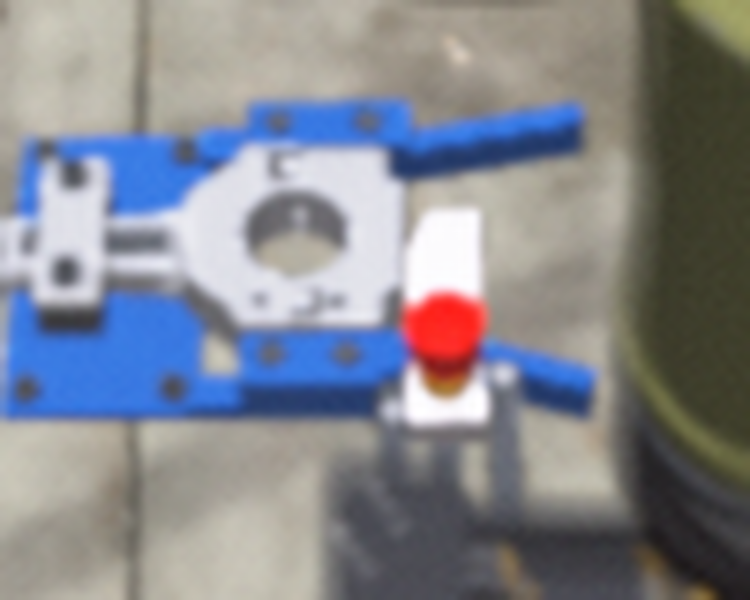

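View pics/t9.png

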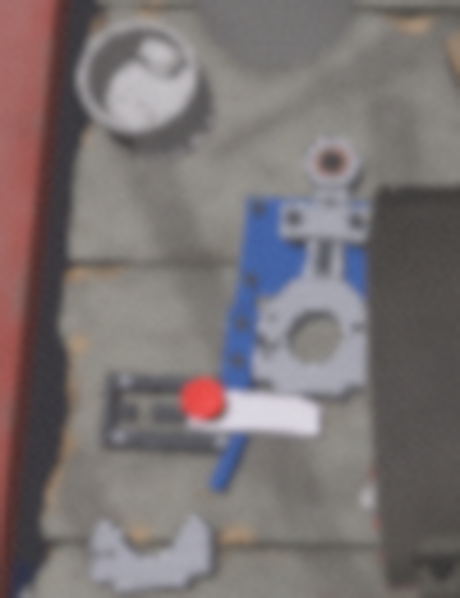

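Run:
```python
from h import *
def red(f):
    im=cv2.imread(f).astype(int); b,g,r=im[...,0],im[...,1],im[...,2]
    m=((r-np.maximum(g,b))>110).astype(np.uint8); n,l,st,c=cv2.connectedComponentsWithStats(m)
    return [(st[i],c[i]) for i in range(1,n) if 20<st[i,4]<400]
def tri(a,b):
    A=[];B=[]
    from scipy.optimize import least_squares
    s=least_squares(lambda X:np.r_[w2p("scene",X)-a,w2p("top",X)-b],[.53,.3,.05]); return s.x.round(4),s.fun.round(2)
for k in "AB":
    rs=[c for st,c in red(f"pics/s{k}.png") if 240<c[0]<310 and 290<c[1]<345]; rt=[c for st,c in red(f"pics/t{k}.png") if 165<c[0]<215 and 220<c[1]<260]
    print(k,rs,rt,tri(rs[0],rt[0]))
```

```text
A [array([284.03488372, 325.63953488])] [array([176.36, 235.38])] (array([0.5372, 0.3159, 0.0504]), array([-0.14, -0.03, -0.05,  0.17]))
B [array([283.89156627, 308.3253012 ])] [array([193.56, 236.22])] (array([0.5356, 0.2725, 0.0499]), array([-0.2 , -0.05, -0.06,  0.23]))
```

```bash
python3 -c "
from bench import ticket; print(ticket.close_job())"
```

```text
the job is handed in; nothing more can be done
None
```

The matching cap is home against the clamped rod and locked in place, and I handed the job in at about 22 s of the 64 s allowed.

- **Cap:** I picked cap_1, with one punch dot and a groove plus a tongue. I slid it along the bench in two grips, without lifting it, until it stopped firmly against the rod. Pushing about 13 N moved it no further, and both cameras show the joint closed with a round bore.
- **Lock:** I pulled the red knob up 10 mm, slid the bar one notch across behind the cap, lowered the knob and let go.

**Last checks:**
- The two cameras put the knob's height within 0.5 mm of where it started, so the pin is down in its hole.
- The bar's travel measured about 43.9 mm by the arm and 43.4 mm by the cameras, against the nominal 45 mm. I put this down to play in the hole (2 mm wider than the pin) and camera error of about 2 mm.
- The hand was clear of everything at the end.
- I did not touch cap_2, the piston or the spare rod. The spare rod never showed clearly in my pictures, so I have no picture check on it.

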